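# Reset the telescopic leg of a carving trestle in the setting jig

## Robot

A 6-joint arm with a two-finger parallel gripper is mounted at the origin on the work surface. World frame = base frame: x ahead of the robot, y to its left, z up, the work surface at z = 0. Lengths are in m, angles in rad, forces in N, time in s.
With the tool pointing down it reaches from about 0.375 to 0.9 m from the base axis. Payload 3.1 kg.
Tool frame: the origin (TCP) lies on the centre line of the jaws, within the pads' length; the fingertips stand 8 mm ahead of it and the grasp point (between the pads) lies 11 mm behind it; z points along the fingers, y is the line along which they close (so a half turn about z gives the same grasp; the last joint's range is limited). The gripper opens to 87 mm and grips with 3 to 60 N. Pads are 19 mm wide; open, the fingers measure 117 mm over their backs; the gripper's body (75 mm by 190 mm) begins 51 mm behind the grasp point.
Start: joints at [-1.46, 0.527, 1.433, -0, 1.181, -0.178], TCP at [0.178, -0.599, 0.231] pointing down, gripper open.
Joint ranges: [-3.08, 3.08], [-0.75, 2.2], [0.22, 2.44], [-1.43, 4.57], [0, 2.65], [-2.85, 2.85]. Speed limits (rad/s): [2.79, 2.79, 3.14, 3.14, 3.14, 3.14].

## Interface

Orientations are given as a unit quaternion [x, y, z, w].
In Python, from rig import robot gives the robot as it stands. The module is installed in compiled form; this text tells all that it offers.
- The arm moves only by the tool send_rows, never from a script. Its argument "increments" is one flat list of numbers, 7 for each row, row after row: the turn, a rotation vector about the world's x, y, z in rad, then the shift along the world's x, y, z in cm, then the opening, from 0 (shut) to 1 (fully open). A call has 1 to 20 rows; each row shifts and turns the commanded pose from where the row before left it; what a row does not reach is not made up. A row lasts 1/12 s, in which the tool goes at most 41.7 mm and 7.16 degrees, less where a joint would pass 70% of its speed; a pose out of reach is approached as far as the arm can. A call is refused whole if a number of a shift passes 4.17 or a number of a turn 0.125, either way. A call with a gripper value outside its range is refused whole. The fingers move at their own pace and stop on an object; "newtons" is the grip in N (left out, the last holds). Time passes only in rows, so rows that do not move let the fingers close. It gives the time, the measured TCP pose, the force, the opening and the grip force at its end, in the units of the state.
- robot.get_obs(): the state, without advancing time (a new reading comes with each control period).
- robot.camera(name): name is "scene" or "top" or "wrist"; returns a dict with "image" (480x640x3 uint8, red, green, blue), "range_z" (480x640 float32, m along the optical axis (not along the pixel's ray), 0 where there is no reading), "fx", "fy", "cx", "cy" (pixels), "dist_coeffs" ([k1, k2, p1, p2, k3] as OpenCV has them; the pictures are not rectified), "R" (3x3) and "t" (3): a world point X has camera coordinates R X + t. Camera axes: x right, y down, z forward; pixel columns grow to the right and rows downward; lengths in m; the calibration is good to about 2 mm. A picture is of the moment at which its call begins.
- robot.hand_in(): hands the job in; it is judged then, once.
The state is a dict: "time": time; "q": joint angles; "joint_velocities": joint speeds; "joint_torque": joint torques, N m; "position": TCP position; "tool_rot": TCP orientation; "ft_force": force on the tool from outside, world axes, zero at the start; "moment": the same for the moment, N m; "grip_width": finger opening in m; "grip_force": force on a finger pad.
Only numpy, scipy, OpenCV 4.12 (cv2) and the standard library are available. Lean on these libraries where they do the work, as an engineer would, in place of code of your own. Each camera call takes 0.05 s, during which the arm holds its last target. There are 200 camera calls.

## Task

Lay the loose telescopic leg in the setting jig, its black foot down in the wooden pocket at the jig's end, and let go of it. Then lift the brass U-bolt out of its stand and pass it down over the leg's bare dark tube, both legs through the two holes of the blue bracket, until its crown lies on the tube. Then squeeze in the two orange spring buttons and slide the aluminium sleeve, until they pop out through the next pair of holes and the sleeve's white band stands level with the red marks (not the grey ones); leave the stone, the bottle, the tin and the mallet where they are.

Things in the scene. Friction and masses are not known exactly. Their poses are not given: they have to be found in the camera images.
- jig: Setting jig fixed to the bench: plywood base 340 x 100 x 12 mm. Origin at bench level on its centre line; x along it, from the foot pocket to the rail end, z up. A leg lying in it has its axis 60 mm above the bench along the jig's x, same direction, and its origin right above the jig's origin.
- jig_pocket (a point): centre of the floor of the open-topped wooden foot pocket (jig x -135, 45 mm above the bench): inside 36 mm along x, 50 mm across; walls 7 to 8 mm thick, tops at 60 mm, the two side walls with lips flared outwards up to 73 mm; a 30 mm wide slot in its +x wall lets the tube out
- jig_rail (a point): middle of the top of the white rail (jig x 55, 45 mm above the bench), 200 mm long, 26 mm wide, on which the leg's sleeve rests and slides; fingers fit down beside it
- jig_hole0 (a point): mouth centre of the hole on the jig's +y side in the blue bracket (jig x -80, y +18, 36 mm above the bench); 11 mm across, 34 mm deep. Bracket 30 mm along x, 60 mm across, with a 16 mm wide ridge up to 48 mm between the holes, under the tube.
- jig_hole1 (a point): mouth centre of the bracket's other hole (jig x -80, y -18), same size
- mark_red: red mark: two flat red bars (10 x 34 x 6 mm) on the jig's base, one either side of the rail. Origin between them on the jig's centre line, 12 mm above the bench (on the base); x as the jig's x. It lies at jig x 80 or 140; the white band must end level with it, across the rail.
- mark_grey: grey mark of the same shape at the other of the two places; ignore it
- leg: telescopic leg, 0.47 kg, lying along the bench with its buttons level at the sides. Origin on its axis, x from foot to head, y to the button_l side, z up. Black foot block 30 x 40 x 30 mm (x -150 to -120); dark square inner tube 22 mm (x -120 on); aluminium square sleeve 30 mm outside, 130 mm long with a 12 mm black cap at its end (as it starts: x -10 to 132). Its balance point is near the origin.
- leg_foot (a point): centre of the leg's foot block, on the axis, 135 mm from the origin towards -x
- sleeve (a joint): how far the sleeve has been slid along the leg, m, + away from the foot; 0 at the start (middle pair of holes). The buttons catch at -0.030, 0 and +0.030; end stops at +-0.036. With the buttons squeezed level with the sleeve's faces it takes 6 to 10 N to start, then 2 to 5 N. In the jig the leg itself first shifts up to 3 mm.
- sleeve_band (a point): centre of the 6 mm white band round the sleeve, on the leg's axis; at leg x 110 mm + joint sleeve
- button_l (a joint): how far the button on the leg's +y side is pressed in, m: 0 fully out (it stands 6 mm out of the sleeve's face), 0.006 level with the sleeve's face, 0.008 and more when under the sleeve's wall. Sprung, 1.4 N at first and 2.5 N when in.
- button_r (a joint): the same for the button on the leg's -y side
- button_l_tip (a point): outer tip of the +y button (12 mm wide, round-ended, its hole 14 mm), at leg x 50, y +21 mm, z 0 when out; it stays at leg x 50, the sleeve slides over it. Squeezed level by a pair of jaws over both sides of the sleeve, the buttons are pushed on under the wall as the sleeve slides.
- button_r_tip (a point): outer tip of the -y button, at leg x 50, y -21 mm, z 0 when out
- ubolt: brass square-cornered U-bolt of 8 mm round bar, 0.12 kg, standing legs down in its stand. Origin midway between its leg tips (leg centres at y +18 and -18 mm), z up to the crown: crown underside 60 mm and top 68 mm above the origin, 44 mm wide over the legs. In its stand the origin is 5 mm above the bench; with the crown resting on a leg in the jig it is 11 mm above the bench.
- ubolt_stand: wooden block fixed to the bench, 60 x 80 x 28 mm, with two 11 mm holes 23 mm deep that hold the U-bolt; origin at the centre of its underside, U-bolt along its y
- tin: bystander: closed tin, 68 mm across, 95 mm tall, origin at its underside
- stone: bystander: marble offcut 80 x 50 x 45 mm lying beside the leg, origin at its underside, x along its length
- mallet: bystander: small wooden mallet 170 mm long lying right of the leg, handle to its -x; origin at its underside, mid-length
- ubolt_tip0 (a point): end of the U-bolt's leg on its +y side, at y +18 mm, z 0 of the U-bolt
- ubolt_tip1 (a point): end of its other leg, at y -18 mm, z 0
- bottle: bystander: tall green oil bottle, 60 mm across, 190 mm tall, standing beside the leg, origin at its underside
Mind the look-alikes: they are no part of the job. Several things have the shape of the ubolt; the one meant has the colours described above.

How it is judged:
By the outcome, as a careful person would: the job done as asked, in the order asked, and still so for the second after the job is handed in, with the robot touching nothing.
It also fails if it takes over 59 s, if anything falls off the work surface, if the arm or the gripper's body presses on something with over 40 N, if the wrist force passes 120 N, or if a joint passes its speed limit or range.

## Working session

There is one attempt and no reset: what is moved stays moved. The work goes in short steps, Python scripts to look and compute and a tool call to move; the robot and the scene stay as the last step left them, time stands still between calls to the robot, and variables do not carry over. Pictures are saved under pics/ and viewed, at most 10 in all, crops included, and the job is handed in when it is done.

Besides the shell and the picture viewer there is one more tool, called after "Call:" as a command line: name --argument value ..., lists and objects as JSON in quotes. send_rows: Moves the arm, as the interface text tells. Its arguments: {"type":"object","properties":{"increments":{"type":"array"},"newtons":{"type":"number"}},"required":["increments"]}

```bash
mkdir -p pics; cat > h.py <<'E'
import numpy as np, cv2, pickle
from rig import robot
def cap(name,tag):
    c=robot.camera(name); pickle.dump(c,open(f'{tag}.pkl','wb'))
    cv2.imwrite(f'pics/{tag}.png',c['image'][:,:,::-1]); return c
def ld(tag): return pickle.load(open(f'{tag}.pkl','rb'))
def cloud(c):
    K=np.array([[c['fx'],0,c['cx']],[0,c['fy'],c['cy']],[0,0,1.]])
    u,v=np.meshgrid(np.arange(640.),np.arange(480.))
    p=cv2.undistortPoints(np.stack([u,v],-1).reshape(-1,1,2),K,np.array(c['dist_coeffs'],float)).reshape(480,640,2)
    z=c['range_z']; P=np.dstack([p[...,0]*z,p[...,1]*z,z])
    return (P-np.array(c['t']))@np.array(c['R'])   # R^T(P-t)
E
python3 - <<'E'
from h import *
a=cap('top','top0');b=cap('scene','sc0')
for c in(a,b):
  print(-np.array(c['R']).T@np.array(c['t']), c['R'])
print(robot.get_obs())
E
```

```text
[0.49382215 0.03801816 1.27656865] [[-0.00618813 -0.99997713  0.00272749]
 [-0.99671124  0.00594748 -0.08081667]
 [ 0.08079861 -0.00321862 -0.99672525]]
[1.16039917 0.69327172 0.69980486] [[-0.76760039  0.64061159 -0.02015985]
 [ 0.39375398  0.44652288 -0.8034769 ]
 [-0.50571478 -0.6246872  -0.5949945 ]]
{'time': 0.1, 'q': array([-1.46049455e+00,  5.28358805e-01,  1.43378103e+00,  2.35946831e-05,
        1.18140493e+00, -1.78508504e-01]), 'joint_velocities': array([-0.00053021, -0.0020569 , -0.00137645,  0.00012097, -0.00124209,
        0.00069393]), 'joint_torque': array([-3.17106415e-04, -4.40983629e+01, -1.77150893e+01,  6.35072985e-02,
        5.34246024e-02, -4.33652815e-05]), 'position': array([ 0.17796454, -0.59845195,  0.22967614]), 'tool_rot': array([ 9.89591858e-01,  1.43899276e-01,  4.41837651e-05, -9.75114967e-04]), 'ft_force': array([ 0.50200757, -0.82545649, -0.15515047]), 'moment': array([-0.02197262,  0.0281237 ,  0.00579454]), 'grip_force': 0.0, 'grip_width': 0.08720876718420517}
```

View pics/top0.png

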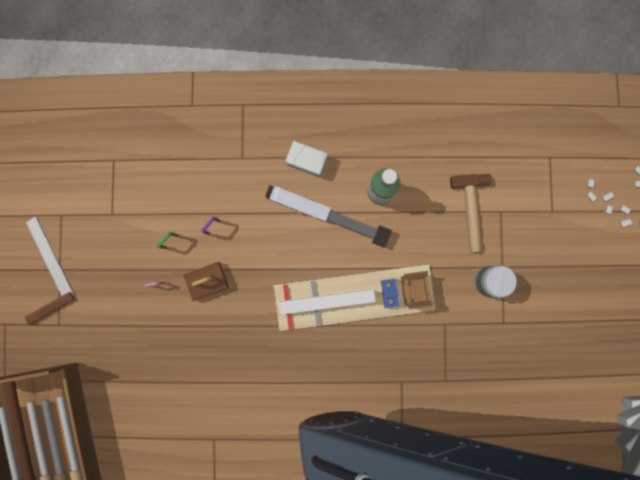

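View pics/sc0.png

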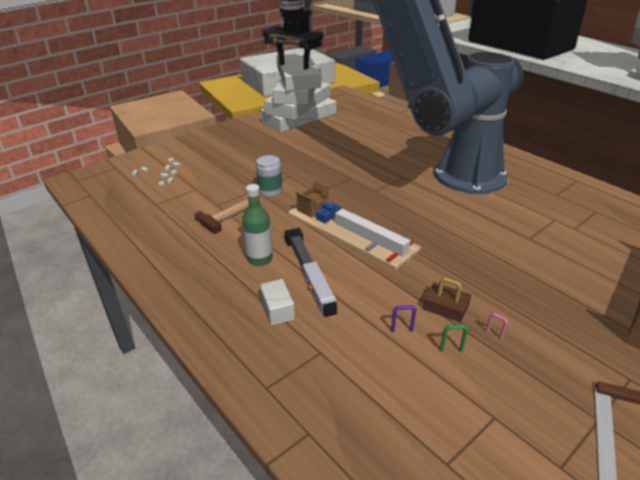

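The top view shows the leg with its foot at (382,236) and cap at (270,192). The jig's pocket is at (417,288), the red mark at (288,307) and the grey one at (316,303), so red is the far one and the slide is +30 mm. The brass U-bolt is in its stand at (207,281). The scene view agrees, with the bottle and the stone close beside the leg.

```bash
python3 - <<'E'
from h import *
c=ld('top0');W=cloud(c);I=c['image'].astype(int);hsv=cv2.cvtColor(c['image'],cv2.COLOR_RGB2HSV)
Z=W[...,2]
def box(u0,v0,u1,v1):
    m=np.zeros((480,640),bool);m[v0:v1,u0:u1]=1;return m&(c['range_z']>0)
def rep(n,m):
    P=W[m]
    if len(P)<5: print(n,len(P));return
    (cx,cy),wh,a=cv2.minAreaRect((P[:,:2]*1000).astype(np.float32))
    print(n,len(P),'med',np.round(np.median(P,0),4),'zrange',np.round(np.percentile(P[:,2],[5,95]),3),'rect',np.round([cx,cy],1),np.round(wh,1),round(a,1))
H,S,V=hsv[...,0],hsv[...,1],hsv[...,2]
print('table',np.median(Z[330:370,150:250]))
jb=box(265,255,445,335)
rep('base',jb&(Z>.008)&(Z<.016))
rep('rail',jb&(Z>.04)&(Z<.05)&(S<60))
rep('railtop all',box(275,280,378,325)&(Z>.035)&(Z<.05))
rep('blue',jb&(H>105)&(H<130)&(S>120))
rep('bluetop',jb&(H>105)&(H<130)&(S>120)&(Z>.042))
rep('pocket',box(398,265,440,315)&(Z>.035))
rep('red',jb&((H<6)|(H>174))&(S>150)&(V>110))
lb=box(262,180,395,250)&(Z>.018)
lb[:, :]&=True
rep('leg',lb&~box(362,160,410,212))
rep('foot',box(370,222,395,250)&(Z>.022))
rep('sleeve',lb&(S<70)&(V>120)&box(262,180,335,225))
rep('tube',box(333,205,372,240)&(Z>.018))
rep('stone',box(280,135,332,178)&(Z>.025))
rep('bottle',box(362,160,405,210)&(Z>.03))
rep('stand',box(180,258,232,303)&(Z>.02)&(Z<.034))
rep('crown',box(180,258,240,303)&(Z>.05))
rep('tin',box(470,255,520,305)&(Z>.05))
for t,(u0,v0,u1,v1) in {'leg':(255,170,400,255),'jig':(265,255,445,335)}.items(): pass
a=cv2.resize(c['image'][130:335,170:450],None,fx=2.8,fy=2.8,interpolation=cv2.INTER_CUBIC)
cv2.imwrite('pics/crop0.png',a[:,:,::-1])
E
```

```text
table 0.0017595155877880135
base 3747 med [ 0.4641 -0.0079  0.013 ] zrange [0.009 0.016] rect [467.7 -16. ] [370.7 166.2] 87.6
rail 1127 med [0.4533 0.0355 0.0461] zrange [0.042 0.049] rect [464.3  13.5] [ 59.3 250.3] 2.8
railtop all 1124 med [0.4533 0.0365 0.0461] zrange [0.042 0.049] rect [453.   37.5] [ 26.2 200.1] 7.3
blue 140 med [ 0.4718 -0.0957  0.0445] zrange [0.034 0.053] rect [470.5 -95.1] [51.8 23.2] 7.7
bluetop 73 med [ 0.4698 -0.0946  0.0492] zrange [0.045 0.054] rect [466.7 -95.8] [36.2 22.5] 12.0
pocket 950 med [ 0.4745 -0.1492  0.0507] zrange [0.042 0.074] rect [ 475.5 -141.8] [75.3 66.9] 7.0
red 77 med [0.4599 0.1214 0.0193] zrange [0.015 0.023] rect [441.  121.3] [90.8  6.7] 7.3
leg 1769 med [0.6415 0.0449 0.03  ] zrange [0.024 0.035] rect [639.   35.4] [282.5  39.9] 68.0
foot 330 med [ 0.5948 -0.0776  0.0303] zrange [0.026 0.035] rect [595.  -73.8] [47.  39.8] 67.6
sleeve 883 med [0.663  0.0943 0.0312] zrange [0.026 0.036] rect [663.9  95.1] [132.7  32. ] 67.9
tube 443 med [ 0.6177 -0.0172  0.0272] zrange [0.023 0.031] rect [617.9 -17.4] [96.9 22.6] 68.0
stone 923 med [0.7587 0.0806 0.0458] zrange [0.038 0.05 ] rect [760.9  80.4] [81.1 51.5] 69.2
bottle 880 med [ 0.6824 -0.0752  0.1294] zrange [0.05  0.193] rect [690.2 -80.4] [59.1 56.7] 57.4
stand 937 med [0.4969 0.2976 0.0294] zrange [0.025 0.033] rect [496.6 299.2] [60.8 80.2] 20.8
crown 81 med [0.4968 0.2972 0.0726] zrange [0.061 0.077] rect [496.7 298.3] [ 8.1 42.4] 23.2
tin 953 med [ 0.4925 -0.3096  0.095 ] zrange [0.062 0.099] rect [ 491.9 -314.2] [64.3 65. ] 49.5
```

View pics/crop0.png

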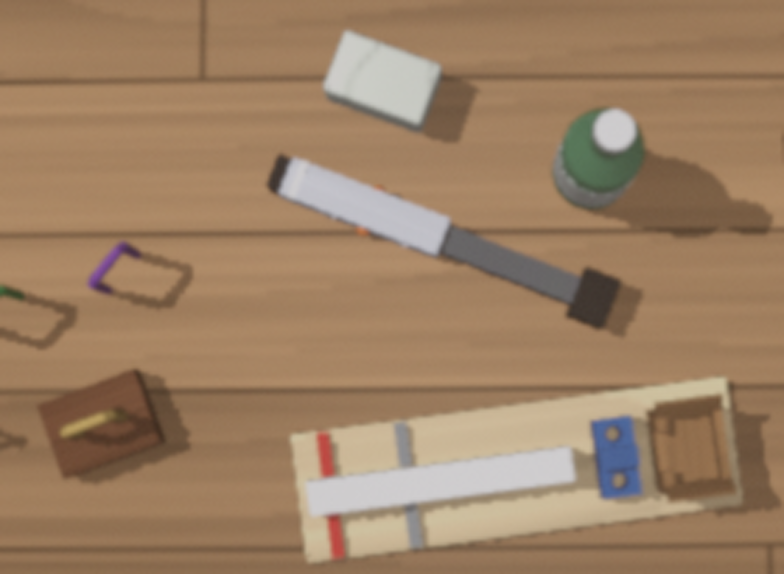

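Call:
send_rows --increments '[0,0,0.045,2.32,3.21,-0.3,0.7,0,0,0.045,2.32,3.21,-0.3,0.7,0,0,0.045,2.32,3.21,-0.3,0.7,0,0,0.045,2.32,3.21,-0.3,0.7,0,0,0.045,2.32,3.21,-0.3,0.7,0,0,0.045,2.32,3.21,-0.3,0.7,0,0,0.045,2.32,3.21,-0.3,0.7,0,0,0.045,2.32,3.21,-0.3,0.7,0,0,0.045,2.32,3.21,-0.3,0.7,0,0,0.045,2.32,3.21,-0.3,0.7,0,0,0.045,2.32,3.21,-0.3,0.7,0,0,0.045,2.32,3.21,-0.3,0.7,0,0,0.045,2.32,3.21,-0.3,0.7,0,0,0.045,2.32,3.21,-0.3,0.7,0,0,0.045,2.32,3.21,-0.3,0.7,0,0,0.045,2.32,3.21,-0.3,0.7,0,0,0.045,2.32,3.21,-0.3,0.7,0,0,0.045,2.32,3.21,-0.3,0.7,0,0,0.045,2.32,3.21,-0.3,0.7,0,0,0.045,2.32,3.21,-0.3,0.7]' --newtons 25

```text
time: 1.77
position: [0.6425, 0.0449, 0.1699]
tool_rot: [0.828, 0.561, -0.0, -0.0]
ft_force: [0.3, -0.1, 0.4]
grip_width: 0.0608
grip_force: 0.0
```

```bash
cat >> h.py <<'E'
def pose():
    o=robot.get_obs(); q=o['tool_rot']
    from scipy.spatial.transform import Rotation as R
    M=R.from_quat(q).as_matrix()
    print('t',o['time'],'p',np.round(o['position']*1000,1),'yaw',round(float(np.degrees(np.arctan2(M[1,0],M[0,0]))),2),'zax',np.round(M[:,2],3),'q6',round(float(o['q'][5]),2),'F',np.round(o['ft_force'],1),'w',round(o['grip_width']*1000,1),'g',round(o['grip_force'],1))
E
python3 - <<'E'
from h import *
pose()
c=cap('wrist','w1')
W=cloud(c);Z=W[...,2];hsv=cv2.cvtColor(c['image'],cv2.COLOR_RGB2HSV)
E
```

```text
t 1.7667 p [642.5  44.9 169.9] yaw 68.26 zax [-0.001 -0.    -1.   ] q6 0.28 F [ 0.3 -0.1  0.4] w 60.8 g 0.0
```

View pics/w1.png

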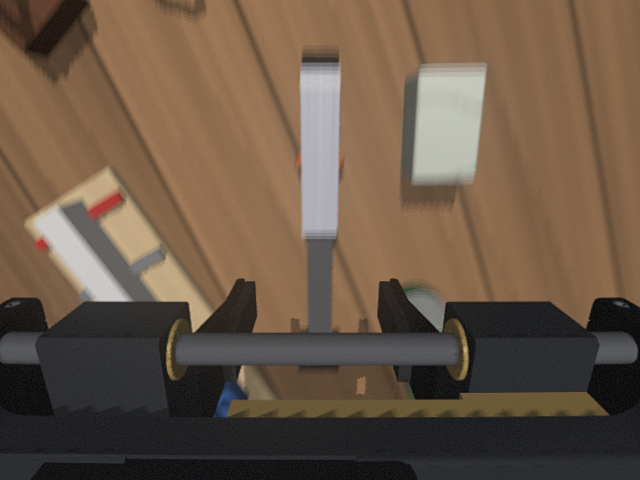

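The wrist view shows the leg upright and centred, with its sleeve from (320,55) to (320,237), the buttons at row ~160 and the stone clear to the right. I'll refine the leg's pose from this view.

```bash
python3 - <<'E'
from h import *
c=ld('w1');W=cloud(c);Z=W[...,2];r=c['range_z']
m=np.zeros((480,640),bool);m[40:245,285:360]=1
def rr(n,m):
    P=W[m]; a=cv2.minAreaRect((P[:,:2]*1000).astype(np.float32)); print(n,len(P),np.round(np.median(P,0)*1000,1),np.round(a[0],1),np.round(a[1],1),round(a[2],2))
rr('sleeve+cap',m&(Z>.024)&(Z<.04)&(r>0))
m[:]=0;m[70:232,290:350]=1
rr('sleeve',m&(Z>.024)&(Z<.04)&(r>0))
m[:]=0;m[245:325,290:350]=1
rr('tube',m&(Z>.018)&(Z<.04)&(r>0))
pose()
E
```

```text
sleeve+cap 6914 [667.1 105.2  30.8] [664.2  97.1] [148.2  30.6] 68.02
sleeve 6080 [666.9 104.8  30.8] [665.1  99.1] [126.6  30.6] 68.05
tube 1924 [621.9  -6.5  26.9] [621.5  -8.4] [79.7 21.6] 67.7
t 1.8167 p [647.   51.1 169.7] yaw 68.54 zax [ 0.006  0.005 -1.   ] q6 0.28 F [4.5 2.7 0.5] w 60.8 g 0.0
```

Call:
send_rows --increments '[0,0,0,0.04,0.07,-2,0.7,0,0,0,0,0,-4,0.7,0,0,0,0,0,-4,0.7,0,0,0,0,0,-3,0.7,0,0,0,0,0,-2,0.7,0,0,0,0,0,-0.75,0.7,0,0,0,0,0,0,0.7,0,0,0,0,0,0,0.2,0,0,0,0,0,0,0.2,0,0,0,0,0,0,0.2,0,0,0,0,0,0,0.2,0,0,0,0,0,0,0.2]' --newtons 30

```text
time: 2.82
position: [0.6431, 0.0435, 0.0142]
tool_rot: [0.828, 0.56, 0.001, 0.001]
ft_force: [-0.1, 0.0, 0.2]
grip_width: 0.0354
grip_force: 0.0
```

Call:
send_rows --increments '[0,0,0,0,0,0,0.1,0,0,0,0,0,0,0.1,0,0,0,0,0,0,0.1,0,0,0,0,0,1,0.1,0,0,0,0,0,2,0.1,0,0,0,0,0,3,0.1,0,0,0,0,0,3,0.1,0,0,0.03,-2,-0.65,2,0.1,0,0,0.06,-3,-1,1,0.1,0,0,0.08,-3,-1,0,0.1,0,0,0.08,-3,-1,0,0.1,0,0,0.08,-3,-1,0,0.1,0,0,0.08,-2,-0.7,0,0.1,0,0,0.06,-1.5,-0.5,0,0.1,0,0,0.043,-0.8,-0.2,0,0.1,0,0,0,0,0,0,0.1,0,0,0,0,0,0,0.1]'

```text
time: 4.23
position: [0.4592, -0.0169, 0.1331]
tool_rot: [0.66, 0.751, 0.0, -0.0]
ft_force: [0.3, -0.2, -4.3]
grip_width: 0.0298
grip_force: 30.0
```

```bash
python3 - <<'E'
from h import *
pose()
c=cap('top','top1'); d=cap('wrist','w2'); pose()
W=cloud(c);Z=W[...,2]
m=(Z>.125)&(Z<.16); 
vv,uu=np.where(m); print(uu.min(),uu.max(),vv.min(),vv.max(),m.sum())
cv2.imwrite('pics/both.png',np.hstack([cv2.resize(c['image'][230:360,240:460],(440,260)),cv2.resize(d['image'],(347,260))])[:,:,::-1])
W=cloud(d);np.save('w2c',W)
E
```

```text
t 4.2333 p [459.2 -16.9 133.1] yaw 97.4 zax [-0.  0. -1.] q6 -0.41 F [ 0.3 -0.2 -4.3] w 29.8 g 30.0
t 4.3333 p [460.6 -17.  133.2] yaw 97.46 zax [ 0.002 -0.    -1.   ] q6 -0.41 F [-0.4  0.2 -4.1] w 29.8 g 30.0
0 639 169 479 2870
```

View pics/both.png

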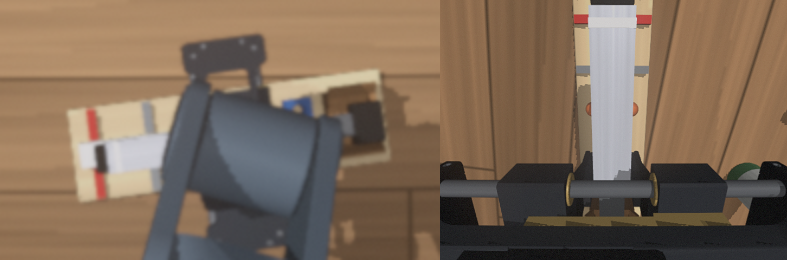

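The leg is held level over the jig: foot visible at about (368,122) of the left panel, cap at (100,157). Now its offset in jig coordinates.

```bash
cat >> h.py <<'E'
th=np.radians(97.4);O=np.array([460.1,-17.0]);A=np.array([[np.cos(th),np.sin(th)],[-np.sin(th),np.cos(th)]])
def jig(W): return np.dstack([(W[...,:2]*1000-O)@A.T, W[...,2]*1000])
E
python3 - <<'E'
from h import *
pc=lambda x:np.round(np.percentile(x,[1,5,25,50,75,95,99]),1)
c=ld('top1');J=jig(cloud(c));I=c['image'].astype(int);V=I.max(2)
x,y,z=J[...,0],J[...,1],J[...,2]
m=(abs(y)<28)&(z>115)&(z<150)&(x<-100)&(x>-170)
print('foot',m.sum(),'x',pc(x[m]),'y',pc(y[m]),'z',pc(z[m]))
m=(abs(y)<25)&(z>115)&(z<150)&(x>70)&(x<160)
print('head',m.sum(),'x',pc(x[m]),'y',pc(y[m]),'z',pc(z[m]))
c=ld('w2');J=jig(cloud(c));x,y,z=J[...,0],J[...,1],J[...,2]
m=(abs(y)<25)&(z>115)&(z<150)&(x>15)&(x<160)
print('wrist','x',pc(x[m]),'y',pc(y[m]),'z',pc(z[m]))
for a in(30,60,90,120):
  k=m&(abs(x-a)<5); print(a,pc(y[k])[[0,3,6]],np.median(z[k]))
# bracket/rail check from top0
c=ld('top0');J=jig(cloud(c));x,y,z=J[...,0],J[...,1],J[...,2]
m=(abs(z-46)<3)&(x>-50)&(x<170)&(abs(y)<20);print('rail',pc(x[m]),pc(y[m]))
for a in(-20,120):
  k=m&(abs(x-a)<12);print(a,pc(y[k]))
m=(z>40)&(x<-100)&(x>-175)&(abs(y)<60)&(z<80);print('pocket',pc(x[m]),pc(y[m]))
m=(z>9)&(z<17)&(abs(y)<60)&(abs(x)<190);print('base',pc(x[m]),pc(y[m]))
E
```

```text
foot 212 x [-147.7 -144.6 -134.3 -122.2 -115.2 -107.2 -104.2] y [-18.3 -16.8  -9.2  -0.6   9.   19.4  21.6] z [123.5 133.5 146.1 147.7 148.8 149.8 150. ]
head 222 x [ 71.   75.6  85.6 102.4 120.8 130.  131.9] y [-13.5 -12.7  -7.4   1.    7.6  14.8  16.3] z [127.7 145.8 147.7 148.7 149.4 149.8 150. ]
wrist x [ 17.   24.6  53.2  81.  104.3 121.7 123.3] y [-17.3 -13.6  -7.3   0.3   8.1  14.4  18.1] z [138.4 148.  149.2 149.6 149.8 150.  150. ]
30 [-14.    0.8  15.2] 149.6712941741829
60 [-17.9   0.7  18.8] 149.6019319834902
90 [-14.4   0.3  15.1] 149.55045158951987
120 [-14.1   0.3  14.4] 149.2084673336796
rail [-43.1 -34.6   3.9  54.3 105.3 145.  152.9] [-12.7 -11.8  -6.6  -0.2   6.4  11.9  13. ]
-20 [-12.5 -11.2  -6.1   0.2   6.2  12.2  12.8]
120 [-12.9 -11.9  -6.7  -0.7   5.   11.3  12.5]
pocket [-158.3 -156.1 -147.1 -133.9 -120.5 -109.7 -107.5] [-36.  -32.8 -17.    2.4  21.   34.6  37.7]
base [-171.5 -145.5  -58.     9.4   88.9  154.   163.4] [-49.3 -46.8 -33.3  -7.8  32.7  47.5  50. ]
```

```bash
python3 - <<'E'
from h import *
pc=lambda x:np.round(np.percentile(x,[1,5,50,95,99]),1)
c=ld('top1');J=jig(cloud(c))
x,y,z=J[...,0],J[...,1],J[...,2]
for n,(a,b) in {'foot':(-170,-118),'head':(75,160)}.items():
  m=(abs(y)<28)&(z>135)&(z<165)&(x<b)&(x>a); print(n,m.sum(),pc(x[m]),pc(y[m]),pc(z[m]))
c=ld('w2');J=jig(cloud(c));x,y,z=J[...,0],J[...,1],J[...,2];V=c['image'].max(2).astype(int)
m=(abs(y)<25)&(z>135)&(z<165)&(x>15)&(x<160); print(pc(x[m]),pc(y[m]),pc(z[m]))
k=(abs(y)<8)&(z>130)&(z<165)
for a in range(94,140,2):
  s=k&(abs(x-a)<1); print(a,s.sum(),round(V[s].mean()) if s.any() else '',end='; ')
E
```

```text
foot 319 [-147.6 -146.  -132.7 -119.7 -118.4] [-18.  -16.6   1.7  19.6  21.4] [144.3 147.2 150.8 154.  155.7]
head 468 [ 75.7  78.  103.5 129.1 131.7] [-13.5 -12.1   1.5  15.   16.3] [145.6 146.8 150.3 153.8 154.9]
[ 16.6  22.7  77.5 119.2 122.8] [-14.7 -13.4   0.3  14.1  15.4] [139.7 148.8 150.1 151.2 151.6]
94 270 198; 96 274 199; 98 274 200; 100 282 200; 102 273 201; 104 285 201; 106 284 202; 108 307 202; 110 300 208; 112 295 208; 114 303 205; 116 304 203; 118 311 203; 120 255 200; 122 337 64; 124 110 57; 126 0 ; 128 0 ; 130 0 ; 132 0 ; 134 0 ; 136 0 ; 138 0 ;
```

Call:
send_rows --increments '[0,0,0,0,0,-2,0.1,0,0,0,0,0,-2.4,0.1,0,0,0,0,0,-1,0.1,0,0,0,0,0,-0.6,0.1,0,0,0,0,0,-0.6,0.1,0,0,0,0,0,-0.5,0.1,0,0,0,0,0,-0.2,0.1,0,0,0,0,0,0,0.1,0,0,0,0,0,0,0.1]'

```text
time: 5.08
position: [0.4598, -0.0169, 0.0604]
tool_rot: [0.659, 0.752, 0.0, 0.0]
ft_force: [0.3, -0.2, -3.7]
grip_width: 0.03
grip_force: 30.0
```

Call:
send_rows --increments '[0,0,0,0,0,-0.1,0.1,0,0,0,0,0,-0.1,0.1,0,0,0,0,0,0,0.1,0,0,0,0,0,0,0.1]'

```text
time: 5.42
position: [0.4599, -0.017, 0.0588]
tool_rot: [0.659, 0.752, 0.0, 0.001]
ft_force: [-0.3, 0.3, 3.0]
grip_width: 0.0297
grip_force: 30.0
```

Call:
send_rows --increments '[0,0,0,0,0,0,0.6,0,0,0,0,0,0,0.6,0,0,0,0,0,0,0.6,0,0,0,0,0,1,0.6,0,0,0,0,0,3,0.7,0,0,0,0,0,4,0.75,0,0,-0.111,0.31,2.63,1,0.75,0,0,-0.111,0.31,2.63,0,0.75,0,0,-0.111,0.31,2.63,0,0.75,0,0,-0.111,0.31,2.63,0,0.75,0,0,-0.111,0.31,2.63,0,0.75,0,0,-0.111,0.31,2.63,0,0.75,0,0,-0.111,0.31,2.63,0,0.75,0,0,-0.111,0.31,2.63,0,0.75,0,0,-0.111,0.31,2.63,0,0.75,0,0,-0.111,0.31,2.63,0,0.75,0,0,-0.111,0.31,2.63,0,0.75,0,0,-0.111,0.31,2.63,0,0.75,0,0,0,0,0,0,0.75,0,0,0,0,0,0,0.75]'

```text
time: 7.08
position: [0.4963, 0.2997, 0.1477]
tool_rot: [0.983, 0.186, -0.0, 0.0]
ft_force: [-0.3, 0.1, 0.1]
grip_width: 0.065
grip_force: 0.0
```

```bash
python3 - <<'E'
from h import *
pose();c=cap('top','top2');d=cap('wrist','w3');pose()
pc=lambda x:np.round(np.percentile(x,[1,5,50,95,99]),1)
J=jig(cloud(c));x,y,z=J[...,0],J[...,1],J[...,2]
for n,(a,b,lo) in {'foot':(-170,-118,63),'head':(60,160,66),'tube':(-100,-20,62)}.items():
  m=(abs(y)<24)&(z>lo)&(z<85)&(x<b)&(x>a); print(n,m.sum(),pc(x[m]),pc(y[m]),pc(z[m]))
cv2.imwrite('pics/t2.png',np.vstack([cv2.resize(c['image'][250:345,255:455],(560,266),interpolation=cv2.INTER_CUBIC),cv2.resize(d['image'],(560,330))])[:,:,::-1])
# crown from wrist
W=cloud(d)*1000
m=(W[...,2]>64)&(W[...,2]<82)&(abs(W[...,0]-497)<40)&(abs(W[...,1]-299)<40)
P=W[m];print('crown wrist',m.sum(),np.round(np.median(P,0),1),cv2.minAreaRect(P[:,:2].astype(np.float32)))
W=cloud(ld('top0'))*1000
m=(W[...,2]>60)&(abs(W[...,0]-497)<40)&(abs(W[...,1]-299)<40)
P=W[m];print('crown top',cv2.minAreaRect(P[:,:2].astype(np.float32)))
E
```

```text
t 7.0833 p [496.3 299.7 147.7] yaw 21.41 zax [-0. -0. -1.] q6 1.55 F [-0.3  0.1  0.1] w 65.0 g 0.0
t 7.1833 p [495.9 298.  147.6] yaw 21.26 zax [-0.001 -0.001 -1.   ] q6 1.55 F [-0.4  0.  -0.1] w 65.3 g 0.0
foot 303 [-156.7 -152.7 -133.8 -119.3 -118.4] [-18.8 -17.1   0.9  19.2  21. ] [63.4 65.  76.  79.8 81.2]
head 514 [ 60.8  63.4  95.2 128.  130.8] [-13.8 -12.4   1.1  14.5  15.8] [70.7 72.2 76.4 80.2 81.7]
tube 427 [-99.3 -96.3 -59.8 -23.9 -20.8] [-10.   -9.2   0.9  10.9  11.8] [66.7 68.6 72.5 76.7 78.4]
crown wrist 722 [498.7 299.9  72.2] ((498.0472717285156, 299.6070251464844), (8.151128768920898, 43.20497512817383), 20.424528121948242)
crown top ((496.8367614746094, 298.35797119140625), (7.975385665893555, 42.44169235229492), 22.263187408447266)
```

View pics/t2.png

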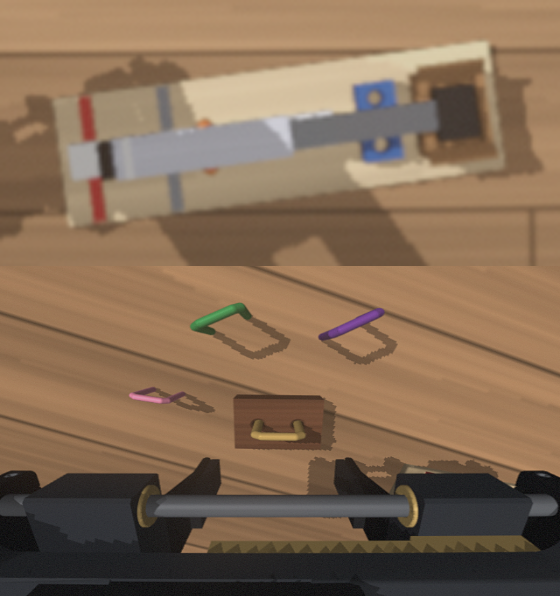

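The leg sits in the jig: foot in the pocket, tube over the blue bracket with both holes visible at (375,98) and (380,145), and tops level. The brass U-bolt is centred between the jaws at (278,432), so I'll go down and take it over its legs.

Call:
send_rows --increments '[0,0,0,0.15,0.1,-2,0.75,0,0,0,0,0,-3,0.75,0,0,0,0,0,-3,0.75,0,0,0,0,0,-1.5,0.75,0,0,0,0,0,-0.8,0.75,0,0,0,0,0,0,0.75,0,0,0,0,0,0,0.4,0,0,0,0,0,0,0.4,0,0,0,0,0,0,0.4,0,0,0,0,0,0,0.4,0,0,0,0,0,0,0.4,0,0,0,0,0,0,0.4]' --newtons 25

```text
time: 8.18
position: [0.4988, 0.3001, 0.0461]
tool_rot: [0.983, 0.184, 0.001, -0.0]
ft_force: [-0.4, 0.1, 3.4]
grip_width: 0.0429
grip_force: 25.0
```

Call:
send_rows --increments '[0,0,0,0,0,0.5,0.4,0,0,0,0,0,1.5,0.4,0,0,0,0,0,3,0.4,0,0,0,0,0,3,0.4,0,0,0,0,0,2,0.4,0,0,0.111,-0.24,-3.3,0,0.4,0,0,0.111,-0.24,-3.3,0,0.4,0,0,0.111,-0.24,-3.3,0,0.4,0,0,0.111,-0.24,-3.3,0,0.4,0,0,0.111,-0.24,-3.3,0,0.4,0,0,0.111,-0.24,-3.3,0,0.4,0,0,0.111,-0.24,-3.3,0,0.4,0,0,0.111,-0.24,-3.3,0,0.4,0,0,0.111,-0.24,-3.3,0,0.4,0,0,0.111,-0.24,-3.3,0,0.4,0,0,0.111,-0.24,-3.3,0,0.4,0,0,0.111,-0.24,-3.3,0,0.4,0,0,0,0,0,0,0.4,0,0,0,0,0,0,0.4,0,0,0,0,0,0,0.4]'

```text
time: 9.85
position: [0.4687, -0.0959, 0.145]
tool_rot: [0.66, 0.751, -0.0, -0.001]
ft_force: [-0.2, 0.1, -0.8]
grip_width: 0.0428
grip_force: 25.0
```

```bash
python3 - <<'E'
from h import *
pose();c=cap('top','top3');d=cap('wrist','w4');s=cap('scene','s4');pose()
cv2.imwrite('pics/c4.png',np.vstack([np.hstack([cv2.resize(c['image'][250:345,315:455],(400,271),interpolation=cv2.INTER_CUBIC),cv2.resize(s['image'][130:290,230:470],(400,271))]),cv2.resize(d['image'][180:480],(800,320))])[:,:,::-1])
for n in('top3','s4','w4'):
  J=jig(cloud(ld(n)));x,y,z=J[...,0],J[...,1],J[...,2];I=ld(n)['image'];h=cv2.cvtColor(I,cv2.COLOR_RGB2HSV)
  m=(abs(x+80)<25)&(abs(y)<40)&(z>95)&(z<185)&(h[...,0]>15)&(h[...,0]<32)&(h[...,1]>90)
  if m.sum()>5:print(n,m.sum(),[np.round(np.percentile(k[m],[2,50,98]),1) for k in(x,y,z)])
E
```

```text
t 9.85 p [468.7 -95.9 145. ] yaw 97.4 zax [-0.001  0.001 -1.   ] q6 -0.57 F [-0.2  0.1 -0.8] w 42.8 g 25.0
t 10.0 p [469.  -94.9 145. ] yaw 97.59 zax [-0.001  0.    -1.   ] q6 -0.57 F [ 0.2  0.3 -0.7] w 42.8 g 25.0
s4 155 [array([-87.4, -75.2, -66.7]), array([-25.7,  15.6,  24.9]), array([108.9, 144.5, 177.1])]
w4 2575 [array([-79. , -76. , -68.3]), array([-19.3,   2.8,  23.5]), array([111. , 155.8, 171.8])]
```

View pics/c4.png

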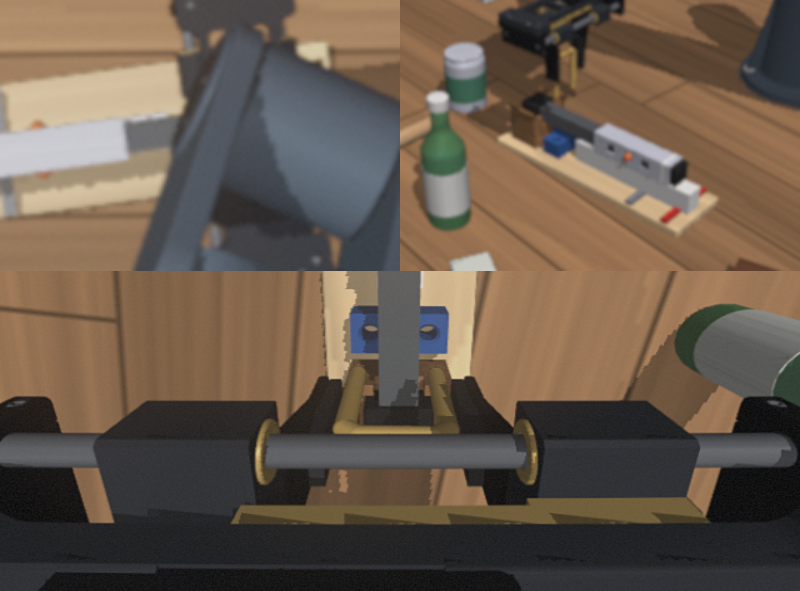

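The wrist view shows the brass U-bolt upright in the jaws, its legs at (350,400) and (440,400), and the bracket with both holes at (373,330) and (428,330), with the tube between. I'll compare legs and bracket within the same view.

```bash
python3 - <<'E'
from h import *
d=ld('w4');J=jig(cloud(d));x,y,z=J[...,0],J[...,1],J[...,2];h=cv2.cvtColor(d['image'],cv2.COLOR_RGB2HSV)
H,S=h[...,0],h[...,1]
g=(abs(x+80)<25)&(abs(y)<40)&(z>95)&(z<185)&(H>15)&(H<32)&(S>90)
for s in(1,-1):
  for lo in range(105,175,12):
    m=g&(y*s>12)&(z>lo)&(z<lo+12)
    if m.sum()>8: print('leg',s,lo,m.sum(),'x',np.round(np.percentile(x[m],[50,90,97]),1),'y',np.round(np.percentile(y[m],[3,50,97]),1))
b=(H>105)&(H<130)&(S>120)&(abs(x+80)<40)&(abs(y)<45)&(z<60)
for n,m in {'all':b,'top36':b&(z>33)&(z<40)}.items():
  print('blue',n,m.sum(),[np.round(np.percentile(k[m],[1,50,99]),1) for k in(x,y,z)])
t=(abs(y)<16)&(z>66)&(z<78)&(x>-85)&(x<-15);print('tube',np.round(np.percentile(y[t],[2,50,98]),1))
# holes: dark spots inside bracket
V=d['image'].max(2);vv,uu=np.where(b);bb=(uu.min(),uu.max(),vv.min(),vv.max());print(bb)
sub=d['image'][bb[2]:bb[3]+1,bb[0]:bb[1]+1]
hm=(~b)[bb[2]:bb[3]+1,bb[0]:bb[1]+1].astype(np.uint8)
n,l,st,ce=cv2.connectedComponentsWithStats(hm)
K=np.array([[d['fx'],0,d['cx']],[0,d['fy'],d['cy']],[0,0,1.]])
for i in range(1,n):
  if st[i,4]>25:
    u,v=ce[i][0]+bb[0],ce[i][1]+bb[2]
    p=cv2.undistortPoints(np.array([[[u,v]]]),K,np.array(d['dist_coeffs'],float)).ravel()
    R=np.array(d['R']);C=-R.T@np.array(d['t']);r=R.T@np.array([p[0],p[1],1]);X=C+r*(.036-C[2])/r[2]
    print('hole?',st[i],np.round([u,v],1),np.round((X[:2]*1000-O)@A.T,1))
E
```

```text
leg 1 105 90 x [-75.8 -75.1 -75. ] y [16.3 19.2 23.3]
leg 1 117 138 x [-75.8 -75.1 -74.9] y [16.3 19.5 23.4]
leg 1 129 163 x [-75.7 -75.1 -74.9] y [16.3 19.4 23.5]
leg 1 141 201 x [-75.7 -75.1 -74.7] y [16.3 19.4 23.6]
leg 1 153 237 x [-75.7 -75.  -74.6] y [16.5 19.9 23.8]
leg 1 165 269 x [-76.  -75.1 -74.8] y [12.6 18.  23.4]
leg -1 105 83 x [-76.3 -75.7 -75.6] y [-19.1 -15.3 -12.1]
leg -1 117 127 x [-76.3 -75.8 -75.6] y [-19.1 -15.2 -12.2]
leg -1 129 153 x [-76.2 -75.6 -75.3] y [-19.1 -15.2 -12.3]
leg -1 141 194 x [-76.3 -75.6 -75.2] y [-19.3 -15.3 -12.1]
leg -1 153 233 x [-76.2 -75.6 -75.4] y [-19.6 -15.8 -12.2]
leg -1 165 155 x [-76.7 -75.6 -67.6] y [-27.8 -15.2 -12.2]
blue all 881 [array([-93.7, -80.5, -64.7]), array([-28.6, -15.9,  29.6]), array([35. , 36.9, 38.5])]
blue top36 881 [array([-93.7, -80.5, -64.7]), array([-28.6, -15.9,  29.6]), array([35. , 36.9, 38.5])]
tube [-9.5  0.8 11.5]
(np.int64(281), np.int64(357), np.int64(220), np.int64(256))
hole? [   5    0   67   37 1912] [316.3 237.8] [-78.9   2.6]
```

Call:
send_rows --increments '[0,0,0,0.15,0.02,-1,0.4,0,0,0,0,0,-1,0.4,0,0,0,0,0,-0.5,0.4,0,0,0,0,0,0,0.4,0,0,0,0,0,0,0.4,0,0,0,0,0,0,0.4,0,0,0,0,0,0,0.4]'

```text
time: 10.58
position: [0.4711, -0.0961, 0.1203]
tool_rot: [0.659, 0.752, 0.0, 0.0]
ft_force: [0.4, 0.3, -0.8]
grip_width: 0.0431
grip_force: 25.0
```

```bash
cat > m.py <<'E'
from h import *
pose();d=cap('wrist','w5');pose()
J=jig(cloud(d));x,y,z=J[...,0],J[...,1],J[...,2];h=cv2.cvtColor(d['image'],cv2.COLOR_RGB2HSV)
H,S=h[...,0],h[...,1]
g=(abs(x+80)<25)&(abs(y)<40)&(z>75)&(z<165)&(H>15)&(H<32)&(S>90)
for s in(1,-1):
  for lo in range(77,140,15):
    m=g&(y*s>10)&(z>lo)&(z<lo+15)
    if m.sum()>8: print('leg',s,lo,m.sum(),'x',np.round(np.percentile(x[m],[50,90,97]),1),'y',np.round(np.percentile(y[m],[3,50,97]),1))
b=(H>105)&(H<130)&(S>120)&(abs(x+80)<40)&(abs(y)<45)&(z<60)
print('blue',b.sum(),[np.round(np.percentile(k[b],[1,50,99]),1) for k in(x,y,z)])
for s in(1,-1):
  k=b&(y*s>0);print(s,k.sum(),np.round(np.percentile(x[k],[1,99]),1),np.round(np.percentile(y[k],[1,99]),1))
t=(abs(y)<16)&(z>66)&(z<78)&(x>-70)&(x<-15);print('tube',np.round(np.percentile(y[t],[2,50,98]),1))
E
python3 m.py
```

```text
t 10.5833 p [471.1 -96.1 120.3] yaw 97.52 zax [ 0.001 -0.    -1.   ] q6 -0.57 F [ 0.4  0.3 -0.8] w 43.1 g 25.0
t 10.6333 p [471.1 -96.1 120.4] yaw 97.51 zax [ 0.001 -0.    -1.   ] q6 -0.57 F [-0.4 -0.4 -1. ] w 43.2 g 25.0
leg 1 77 89 x [-76.9 -76.1 -76. ] y [13.9 16.8 20.9]
leg 1 92 169 x [-76.9 -76.2 -76. ] y [14.  16.9 21.1]
leg 1 107 225 x [-76.8 -76.1 -75.9] y [14.  17.1 21.2]
leg 1 122 274 x [-76.8 -76.1 -75.9] y [14.1 17.2 21.3]
leg 1 137 332 x [-77.  -76.1 -75.8] y [10.5 16.6 21.5]
leg -1 77 80 x [-77.4 -76.9 -76.8] y [-21.2 -17.4 -14.4]
leg -1 92 172 x [-77.5 -76.8 -76.6] y [-21.4 -17.4 -14.2]
leg -1 107 217 x [-77.3 -76.6 -76.4] y [-21.4 -17.2 -14.2]
leg -1 122 287 x [-77.3 -76.6 -76.4] y [-21.5 -17.3 -14.1]
leg -1 137 308 x [-77.3 -76.5 -76.2] y [-22.  -16.6 -10.5]
blue 1080 [array([-94. , -81.5, -64.9]), array([-28.6, -16. ,  29.6]), array([35. , 36.9, 38.4])]
1 404 [-94.2 -65. ] [18.9 29.7]
-1 676 [-93.8 -64.8] [-28.7 -12.5]
tube [-9.6  0.9 11.5]
```

Call:
send_rows --increments '[0,0,0.018,-0.07,0.08,-0.5,0.4,0,0,0,0,0,-1,0.4,0,0,0,0,0,-1.2,0.4,0,0,0,0,0,-0.8,0.4,0,0,0,0,0,-0.4,0.4,0,0,0,0,0,-0.4,0.4,0,0,0,0,0,-0.4,0.4,0,0,0,0,0,-0.4,0.4,0,0,0,0,0,0,0.4]'

```text
time: 11.38
position: [0.47, -0.0952, 0.0686]
tool_rot: [0.652, 0.758, -0.0, -0.0]
ft_force: [-0.1, 0.1, -2.0]
grip_width: 0.0431
grip_force: 25.0
```

Call:
send_rows --increments '[0,0,0,0,0,-0.5,0.4,0,0,0,0,0,-0.5,0.4,0,0,0,0,0,-0.4,0.4,0,0,0,0,0,-0.2,0.4,0,0,0,0,0,0,0.4,0,0,0,0,0,0,0.4]'

```text
time: 11.88
position: [0.4701, -0.0953, 0.0531]
tool_rot: [0.652, 0.758, -0.0, -0.0]
ft_force: [0.2, 0.2, 1.7]
grip_width: 0.0431
grip_force: 25.0
```

Call:
send_rows --increments '[0,0,0,0,0,-0.1,0.4,0,0,0,0,0,0,0.4,0,0,0,0,0,0,0.65,0,0,0,0,0,0,0.65,0,0,0,0,0,0,0.65,0,0,0,0,0,1,0.65,0,0,0,0,0,2.5,0.65,0,0,0,0,0,3.5,0.65,0,0,-0.02,-0.4,3,0,0.65,0,0,0,-0.5,3.5,0,0.65,0,0,0,-0.5,3.5,0,0.65,0,0,0,-0.32,2.8,-1,0.65,0,0,0,0,0,0,0.65,0,0,0,0,0,0,0.65,0,0,0,0,0,0,0.65]'

```text
time: 13.13
position: [0.4536, 0.0324, 0.1124]
tool_rot: [0.66, 0.751, 0.0, 0.001]
ft_force: [-0.6, -0.3, 0.1]
grip_width: 0.0566
grip_force: 0.0
```

```bash
python3 - <<'E'
from h import *
pose();c=cap('top','top6');d=cap('wrist','w6');s=cap('scene','s6');pose()
cv2.imwrite('pics/c6.png',np.vstack([np.hstack([cv2.resize(c['image'][250:345,255:455],(400,190)),cv2.resize(s['image'][160:290,250:450],(400,260))[:190]]),cv2.resize(d['image'],(800,400))])[:,:,::-1])
for n in('top6','s6','w6','top2'):
  q=ld(n);J=jig(cloud(q));x,y,z=J[...,0],J[...,1],J[...,2];h=cv2.cvtColor(q['image'],cv2.COLOR_RGB2HSV);H,S=h[...,0],h[...,1]
  for t in(1,-1):
    m=(abs(x-50)<20)&(y*t>13)&(y*t<26)&(z>45)&(z<75)&((H<14)|(H>175))&(S>140)
    if m.sum()>3:print(n,'btn',t,m.sum(),[np.round(np.percentile(k[m],[2,50,98]),1) for k in(x,y,z)])
  m=(abs(x+80)<25)&(abs(y)<35)&(z>66)&(z<95)&(H>15)&(H<32)&(S>90)
  if m.sum()>5:print(n,'U',m.sum(),[np.round(np.percentile(k[m],[2,50,98]),1) for k in(x,y,z)])
  m=(abs(y)<20)&(z>68)&(z<82)&(x>15)&(x<145)
  if m.sum()>5:print(n,'sleeve',m.sum(),[np.round(np.percentile(k[m],[1,50,99]),1) for k in(x,y,z)])
E
```

```text
t 13.1333 p [453.6  32.4 112.4] yaw 97.43 zax [ 0.001 -0.001 -1.   ] q6 -0.3 F [-0.6 -0.3  0.1] w 56.6 g 0.0
t 13.2833 p [453.7  31.6 112.3] yaw 97.29 zax [ 0.001 -0.    -1.   ] q6 -0.3 F [-0.1 -0.3 -0.1] w 56.7 g 0.0
top6 U 69 [array([-83.2, -79. , -76.3]), array([-18.6,   0.6,  19.8]), array([68.9, 79. , 84.1])]
s6 btn -1 9 [array([51.3, 53.7, 54.9]), array([-20.9, -18.8, -15.8]), array([59.9, 63. , 66.8])]
s6 U 65 [array([-90.9, -76.8, -71.7]), array([-22.6,  -5.7,  17.6]), array([66.7, 76.1, 82.5])]
s6 sleeve 476 [array([ 18.1,  79.9, 132.3]), array([-18. ,  -6.1,  14.5]), array([68.4, 75.4, 78.4])]
w6 btn 1 53 [array([49.4, 53.3, 55.8]), array([17.7, 18.9, 20.8]), array([63.2, 65.1, 67. ])]
w6 btn -1 72 [array([49. , 53. , 56.8]), array([-19.2, -17.2, -15.9]), array([62.6, 65. , 66.8])]
w6 sleeve 10863 [array([ 16.6,  81. , 131.7]), array([-13.8,   0.9,  15.6]), array([73.4, 75.8, 77.3])]
top2 sleeve 833 [array([ 16.2,  72.7, 130.5]), array([-14. ,   1.1,  15.9]), array([70.8, 76.3, 81.3])]
```

View pics/c6.png

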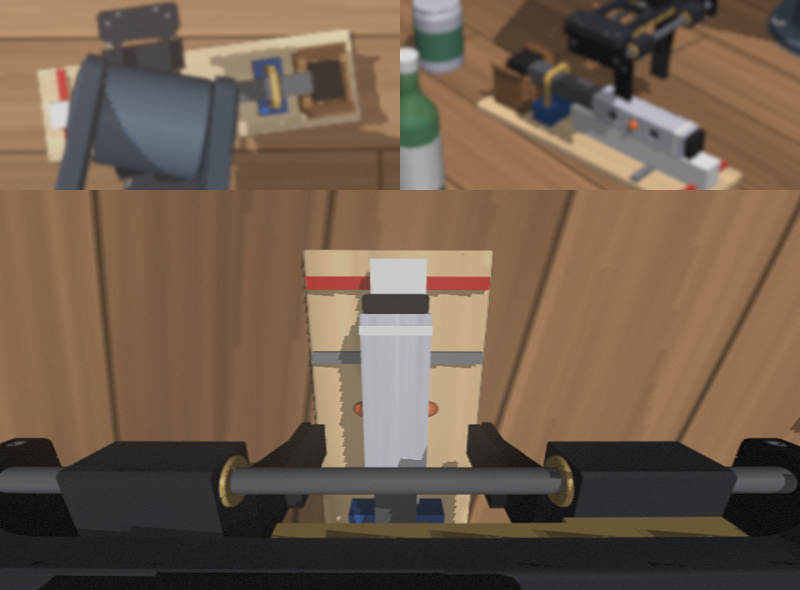

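The view shows the U-bolt seated across the tube on the bracket, the buttons at (358,408) and (432,408), and the band still between grey and red. Lower the jaws over the buttons and squeeze.

Call:
send_rows --increments '[0,0,0,-0.1,0.14,-1,0.65,0,0,0,0,0,-2,0.65,0,0,0,0,0,-2,0.65,0,0,0,0,0,-1.3,0.65,0,0,0,0,0,0,0.65,0,0,0,0,0,0,0.65,0,0,0,0,0,0,0.1,0,0,0,0,0,0,0.1,0,0,0,0,0,0,0.1,0,0,0,0,0,0,0.1,0,0,0,0,0,0,0.1,0,0,0,0,0,0,0.1]' --newtons 30

```text
time: 14.28
position: [0.4529, 0.0339, 0.0497]
tool_rot: [0.66, 0.751, 0.001, 0.001]
ft_force: [-0.1, -0.3, 5.5]
grip_width: 0.0299
grip_force: 30.0
```

Call:
send_rows --increments '[0,0,0,-0.026,0.2,0,0.1,0,0,0,-0.026,0.2,0,0.1,0,0,0,-0.026,0.2,0,0.1,0,0,0,-0.026,0.2,0,0.1,0,0,0,-0.026,0.2,0,0.1,0,0,0,-0.026,0.2,0,0.1,0,0,0,-0.026,0.2,0,0.1,0,0,0,-0.026,0.2,0,0.1,0,0,0,-0.026,0.2,0,0.1,0,0,0,-0.026,0.2,0,0.1,0,0,0,-0.026,0.2,0,0.1,0,0,0,-0.026,0.2,0,0.1,0,0,0,-0.026,0.2,0,0.1,0,0,0,0,0,0,0.1]'

```text
time: 15.45
position: [0.4499, 0.0595, 0.0497]
tool_rot: [0.66, 0.751, 0.001, 0.002]
ft_force: [1.1, -3.5, 6.4]
grip_width: 0.0296
grip_force: 30.0
```

```bash
cat > b.py <<'E'
import sys
from h import *
n=sys.argv[1]
pose();d=cap('wrist',n);s=cap('scene','s'+n)
for t,q in(('w',d),('s',s)):
  J=jig(cloud(q));x,y,z=J[...,0],J[...,1],J[...,2];h=cv2.cvtColor(q['image'],cv2.COLOR_RGB2HSV);H,S=h[...,0],h[...,1]
  m=(x>20)&(x<110)&(abs(y)>12)&(abs(y)<27)&(z>45)&(z<75)&((H<14)|(H>175))&(S>140)
  if m.any(): print(t,'orange',m.sum(),[np.round(np.percentile(k[m],[2,50,98]),1) for k in(x,y,z)])
  m=(abs(y)<14)&(z>71)&(z<82)&(x>60)&(x<185)
  if m.any(): print(t,'head end',np.round(np.percentile(x[m],[99,99.7]),1))
  r=((H<6)|(H>174))&(S>150)&(abs(x-140)<25)&(abs(y)<50)&(z<25); print(t,'red',r.sum(),np.round(np.percentile(x[r],[1,50,99]),1) if r.any() else '')
E
python3 b.py w7
```

```text
t 15.45 p [449.9  59.5  49.7] yaw 97.41 zax [ 0.003 -0.001 -1.   ] q6 -0.24 F [ 1.1 -3.5  6.4] w 29.6 g 30.0
w head end [157.7 158.4]
w red 2078 [135.9 141.1 145.7]
s head end [158.8 159.1]
s red 43 [138.4 142.9 146.3]
```

Call:
send_rows --increments '[0,0,0,-0.013,0.1,0,0.1,0,0,0,-0.013,0.1,0,0.1,0,0,0,-0.013,0.1,0,0.1,0,0,0,-0.013,0.1,0,0.1,0,0,0,0,0,0,0.1,0,0,0,0,0,0,0.1]'

```text
time: 16.05
position: [0.4492, 0.0636, 0.0497]
tool_rot: [0.66, 0.751, 0.001, 0.001]
ft_force: [0.5, -2.9, 5.5]
grip_width: 0.0298
grip_force: 30.0
```

```bash
python3 b.py w8
```

```text
t 16.05 p [449.2  63.6  49.7] yaw 97.42 zax [ 0.003 -0.001 -1.   ] q6 -0.23 F [ 0.5 -2.9  5.5] w 29.8 g 30.0
w orange 87 [array([49.4, 52.9, 56.4]), array([-16.8,  17.5,  19. ]), array([63.3, 66. , 67.4])]
w head end [161.9 162.5]
w red 1974 [135.6 140.8 145.9]
s head end [162.6 162.7]
s red 43 [137.6 142.7 146.7]
```

Call:
send_rows --increments '[0,0,0,-0.007,0.05,0,0.1,0,0,0,-0.007,0.05,0,0.1,0,0,0,0,0,0,0.1,0,0,0,0,0,0,0.1]'

```text
time: 16.48
position: [0.4491, 0.0645, 0.0497]
tool_rot: [0.66, 0.751, 0.001, 0.001]
ft_force: [0.1, -3.5, 5.6]
grip_width: 0.0295
grip_force: 30.0
```

```bash
python3 b.py w9; python3 - <<'E'
from h import *
for n in('w6','w8','w9'):
  q=ld(n);J=jig(cloud(q));x,y,z=J[...,0],J[...,1],J[...,2];h=cv2.cvtColor(q['image'],cv2.COLOR_RGB2HSV);H,S=h[...,0],h[...,1]
  for t in(1,-1):
    m=(x>20)&(x<110)&(y*t>12)&(y*t<27)&(z>45)&(z<75)&((H<14)|(H>175))&(S>140)
    print(n,t,m.sum(),np.round(np.percentile(x[m],[2,98]),1),np.round(np.percentile(y[m]*t,[2,98]),1) if m.any() else '')
d=ld('w9');cv2.imwrite('pics/w9c.png',cv2.resize(d['image'][0:300,180:460],(560,600))[:,:,::-1])
E
```

```text
t 16.4833 p [449.1  64.5  49.7] yaw 97.44 zax [ 0.003 -0.001 -1.   ] q6 -0.23 F [ 0.1 -3.5  5.6] w 29.5 g 30.0
w orange 84 [array([50. , 53.7, 57. ]), array([-16.8,  17.5,  19. ]), array([63.5, 66. , 67.5])]
w head end [162.7 163.4]
w red 1935 [135.9 140.9 145.7]
s head end [163.8 164.5]
s red 43 [138.4 143.2 146.8]
w6 1 53 [49.4 55.8] [17.7 20.8]
w6 -1 72 [49.  56.8] [15.9 19.2]
w8 1 47 [49.4 56.3] [17.5 19.1]
w8 -1 40 [49.3 56.1] [15.7 16.8]
w9 1 44 [50.  56.9] [17.5 19. ]
w9 -1 40 [50. 57.] [15.7 16.9]
```

View pics/w9c.png

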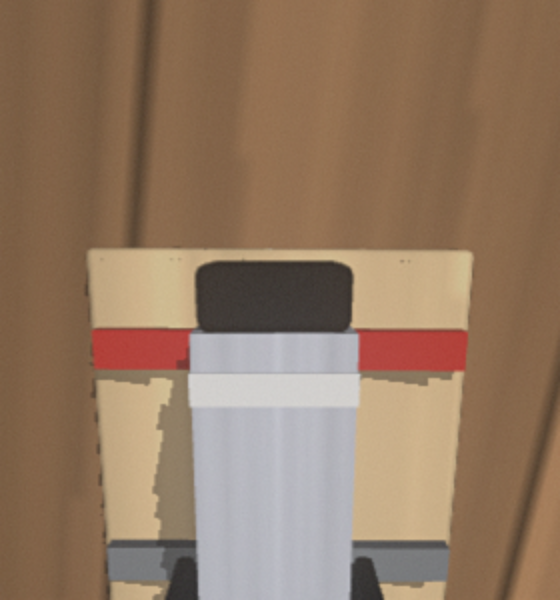

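Call:
send_rows --increments '[0,0,0,0,0,0,0.65,0,0,0,0,0,0,0.65,0,0,0,0,0,0,0.65,0,0,0,0,0,1,0.65,0,0,0,0,0,3,0.65,0,0,0,0,0,3,0.65,0,0,0,0,0,0,0.65,0,0,0,0,0,0,0.65,0,0,0,0,0,0,0.65]'

```text
time: 17.33
position: [0.4473, 0.0653, 0.1188]
tool_rot: [0.66, 0.751, -0.0, -0.0]
ft_force: [-0.6, 0.1, 0.5]
grip_width: 0.0566
grip_force: 0.0
```

```bash
python3 b.py w10; python3 - <<'E'
from h import *
for n in('w6','w10','s6','sw10'):
  q=ld(n);J=jig(cloud(q));x,y,z=J[...,0],J[...,1],J[...,2];h=cv2.cvtColor(q['image'],cv2.COLOR_RGB2HSV);H,S,V=h[...,0],h[...,1],h[...,2]
  for t in(1,-1):
    m=(x>20)&(x<110)&(y*t>12)&(y*t<27)&(z>45)&(z<75)&((H<14)|(H>175))&(S>140)
    if m.any():print(n,t,m.sum(),np.round(np.percentile(x[m],[2,98]),1),np.round(np.percentile(y[m]*t,[2,98]),1))
  k=(abs(y)<9)&(z>70)&(z<82)
  if n[-2:]=='10': print([(a,round(S[k&(abs(x-a)<.6)].mean())) for a in range(128,156) if (k&(abs(x-a)<.6)).any()])
w=ld('w10')['image'];s=ld('sw10')['image']
cv2.imwrite('pics/c10.png',np.hstack([cv2.resize(w[100:400,150:490],(440,390)),cv2.resize(s[190:290,330:420],(351,390),interpolation=cv2.INTER_CUBIC)])[:,:,::-1])
E
```

```text
t 17.3333 p [447.3  65.3 118.8] yaw 97.4 zax [-0.001  0.    -1.   ] q6 -0.23 F [-0.6  0.1  0.5] w 56.6 g 0.0
w orange 44 [array([50. , 53.2, 55.8]), array([-16.1,  18.8,  20.9]), array([62.4, 65.8, 67.4])]
w head end [162.6 163.1]
w red 1089 [135.7 140.7 145.5]
s orange 8 [array([50.5, 53.1, 57.2]), array([-20.2, -18.5, -14.2]), array([59.6, 63. , 66.2])]
s head end [163.2 163.3]
s red 43 [138.3 142.8 146.1]
w6 1 53 [49.4 55.8] [17.7 20.8]
w6 -1 72 [49.  56.8] [15.9 19.2]
w10 1 39 [50.  55.9] [18.  20.9]
w10 -1 5 [51.3 53.6] [15.4 16.1]
[(128, 10), (129, 10), (130, 9), (131, 10), (132, 10), (133, 9), (134, 9), (135, 9), (136, 10), (137, 10), (138, 6), (139, 5), (140, 6), (141, 6), (142, 6), (143, 6), (144, 5), (145, 9), (146, 9), (147, 9), (148, 9), (149, 9), (150, 9), (151, 11), (152, 41), (153, 43), (154, 43), (155, 43)]
s6 -1 9 [51.3 54.9] [15.8 20.9]
sw10 -1 8 [50.5 57.2] [14.2 20.2]
[(128, 16), (129, 17), (131, 16), (133, 17), (134, 18), (135, 14), (136, 13), (137, 10), (138, 6), (140, 3), (141, 4), (142, 4), (143, 4), (144, 6), (145, 8), (146, 9), (147, 11), (148, 12), (149, 15), (150, 15), (151, 16), (153, 16), (154, 14), (155, 14)]
```

View pics/c10.png

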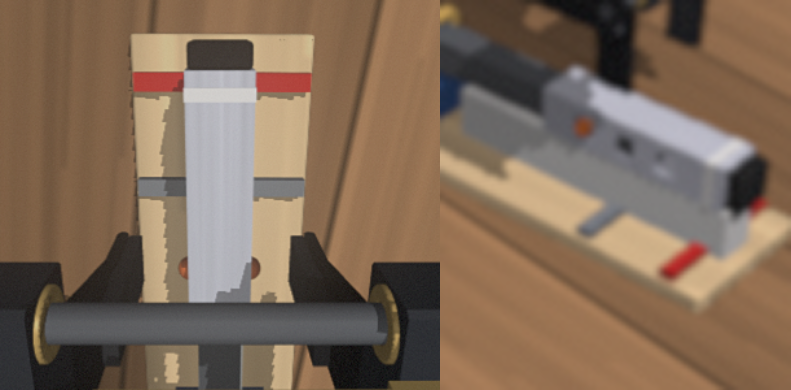

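Both buttons stand out again, at (183,267) and (257,267) of the left panel. The measured band centre is jig x 141 and the red mark 140.7, so they are level. I'll draw the arm up clear, check the U-bolt once more and hand in.

Call:
send_rows --increments '[0,0,0,0,0,3,0.65,0,0,0,0,0,3,0.65,0,0,0,0,3.5,0,0.65,0,0,0,0,3.5,0,0.65,0,0,0,0,0,0,0.65,0,0,0,0,0,0,0.65,0,0,0,0,0,0,0.65]'

```text
time: 18.02
position: [0.447, 0.135, 0.178]
tool_rot: [0.66, 0.752, -0.001, -0.001]
ft_force: [0.5, 0.0, -0.4]
grip_width: 0.0568
grip_force: 0.0
```

```bash
python3 - <<'E'
from h import *
pose();q=cap('top','top11');J=jig(cloud(q));x,y,z=J[...,0],J[...,1],J[...,2];h=cv2.cvtColor(q['image'],cv2.COLOR_RGB2HSV);H,S=h[...,0],h[...,1]
m=(abs(x+80)<25)&(abs(y)<35)&(z>66)&(z<95)&(H>15)&(H<32)&(S>90)
print('U',m.sum(),[np.round(np.percentile(k[m],[2,50,98]),1) for k in(x,y,z)])
m=(abs(y)<24)&(z>63)&(z<85)&(x>-170)&(x<-118);print('foot',[np.round(np.percentile(k[m],[2,50,98]),1) for k in(x,y,z)])
if m.sum()>100: print(robot.hand_in())
E
```

```text
t 18.0167 p [447. 135. 178.] yaw 97.45 zax [-0.003 -0.001 -1.   ] q6 -0.08 F [ 0.5  0.  -0.4] w 56.8 g 0.0
U 64 [array([-82.7, -79.1, -76.6]), array([-18.7,   0.2,  18.6]), array([71.7, 80.2, 85.4])]
foot [array([-155.3, -133.7, -118.3]), array([-18.9,   0.9,  20.4]), array([63.5, 76. , 80.8])]
the job is handed in; nothing more can be done
None
```

The job is done and handed in at 18 s: the leg lies in the jig, the U-bolt is seated over its tube, and the sleeve has moved 30 mm with both buttons out and its white band about level with the red marks (141 mm against 140.7 mm).

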